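Free the jammed marker tumbler from its square holder

ROBOT

A 6-joint arm with a two-finger parallel gripper is mounted at the origin on the work surface. World frame = base frame: x ahead of the robot, y to its left, z up, the work surface at z = 0. Lengths are in m, angles in rad, forces in N, time in s.
With the tool pointing down it reaches from about 0.325 to 0.925 m from the base axis. Payload 3.1 kg.
Tool frame: the origin (TCP) lies on the centre line of the jaws, within the pads' length; the fingertips stand arm.tcp_to_tips ahead of it and the grasp point (between the pads) lies 5 mm behind it (arm.tcp_to_tips is the distance from the TCP to the fingertips, in m); z points along the fingers, y is the line along which they close (so a half turn about z gives the same grasp; the last joint's range is limited). The gripper opens to 85 mm and grips with 20 to 120 N. Pads are 22 mm wide; open, the fingers measure 114 mm over their backs; the gripper's body (76 mm by 85 mm) begins 54 mm behind the grasp point. The pads swing forward as they close: fully open they stand 13 mm farther back than shut.
Start: joints at [1.226, 0.217, 1.613, -0, 1.311, -0.112], TCP at [0.144, 0.608, 0.245] pointing down, gripper open.
Joint ranges: [-2.75, 2.75], [-0.78, 2.1], [0.31, 2.55], [-1.13, 4.27], [0.13, 2.63], [-2.58, 2.58]. Speed limits (rad/s): [2.79, 2.79, 3.14, 3.14, 3.14, 3.14].

INTERFACE

Orientations are given as [roll, pitch, yaw] about the fixed x, y, z axes, in that order (R = Rz(yaw) Ry(pitch) Rx(roll)).
In Python, from cell import arm, imaging gives the robot as it stands.
- The arm moves only by the tool carry_out, never from a script. Its argument "steps" is text: rows parted by semicolons, each of 5 numbers parted by spaces: the shift along the tool's x, y, z normalised to -1 to 1, where 1 is 0.2 m, then the turn about the tool's z normalised to -1 to 1, where 1 is pi/2 rad, then the opening, from 0 (shut) to 1 (fully open). A call has 1 to 12 rows; each row is the pose to reach, as a shift and turn from the pose commanded when the call began, along the tool's axes at that moment; what a row does not reach only later rows make up. A row lasts 1/12 s, in which the tool goes at most 41.7 mm and 7.16 degrees, less where a joint would pass 70% of its speed; a pose out of reach is approached as far as the arm can. A call with a number of a shift or a turn outside -1 to 1 is refused whole. A call with a gripper value outside its range is refused whole. The fingers move at their own pace and stop on an object; "squeeze" is the grip in N (left out, the last holds). Time passes only in rows, so rows that repeat a pose let the fingers close. It gives the time, the measured TCP pose, the force, the opening and the grip force at its end, in the units of the state.
- arm.sense(): the state, without advancing time (a new reading comes with each control period).
- imaging.get_image(name): name is "scene" or "top" or "wrist"; returns a dict with "image" (480x640x3 uint8, red, green, blue), "fx", "fy", "cx", "cy" (pixels), "R" (3x3) and "t" (3): a world point X has camera coordinates R X + t. Camera axes: x right, y down, z forward; pixel columns grow to the right and rows downward; lengths in m; the calibration is good to about 2 mm. A picture is of the moment at which its call begins. There is no depth.
- arm.finish_job(): hands the job in; it is judged then, once.
The state is a dict: "time": time; "qpos": joint angles; "qvel": joint speeds; "effort": joint torques, N m; "position": TCP position; "eef_rot": TCP orientation; "contact_force": force on the tool from outside, world axes, zero at the start; "ft_torque": the same for the moment, N m; "finger_gap": finger opening in m; "grasp_force": force on a finger pad.
Only numpy, scipy, OpenCV 4.12 (cv2) and the standard library are available. Lean on these libraries where they do the work, as an engineer would, in place of code of your own. Each camera call takes 0.05 s, during which the arm holds its last target. There are 200 camera calls.

TASK

The round tumbler is jammed in the square pen holder: carry the two by the square holder (never by the tumbler) into the square recess of the wooden dock, standing upright and all the way down, and let go. Then take the tumbler by its rim and work it out, twisting as you pull, so that the holder stays behind in the dock, and set the tumbler down gently, upright and wholly on the round cork coaster. Leave the pouches, pens, bottle and tape where they are.

Things in the scene. Friction and masses are not known exactly. Their poses are not given: they have to be found in the camera images.
- holder_mid (a point): Square dark steel pen holder, an open pot 62 x 62 mm outside and 80 mm tall, walls 4 mm, floor 5 mm, about 0.5 kg, loose, standing upright. Origin at its centre, 40 mm above its underside; z up, x and y square to its sides (all four alike). Deep inside, four sprung rubber pads wedge the tumbler's foot.
- holder_rim (a point): Centre of the holder's mouth, 40 mm above its centre. Sliding the tumbler takes about 10 N of friction, more than the holder weighs: a straight pull lifts both. Friction opposes the sliding, so while it is turned (0.5 rad or more, either way, per 5 mm of lift) it draws out easily. The pads let go after 14 mm of lift; it clears this rim after 75 mm.
- tumbler_mid (a point): Round bare-aluminium tumbler, open on top, 102 mm tall, wall 3 mm, about 0.15 kg; outside diameter 50 mm over its upper 36 mm, tapering to a 42 mm solid foot. Stands jammed upright in the square holder, underside on the holder's floor, so its top 27 mm stick out above the holder's rim. Origin on its axis at mid-height, 51 mm above its underside; z up.
- dock_seat (a point): Dock: square wooden block 96 x 96 x 20 mm fixed to the table, with a square recess 68 x 68 mm, 14 mm deep, that keeps the holder from turning (but does not hold it down). Origin at the centre of the recess floor, 6 mm above the table; z up, x and y square to the recess sides.
- coaster_top (a point): Round cork coaster, 90 mm diameter, 6 mm thick, fixed on the table. Origin at the centre of its top face, z up.
- pouch_a_mid (a point): Closed leather pouch, 115 (x) x 66 (y) x 22 mm, to be left where it is; origin at its centre
- pouch_b_mid (a point): Closed leather pouch, 115 (x) x 66 (y) x 22 mm, to be left where it is; origin at its centre
- pouch_c_mid (a point): Closed leather pouch, 115 (x) x 66 (y) x 22 mm, to be left where it is; origin at its centre
- marker_a_mid (a point): Paint marker pen, 135 mm long (x), 14 mm thick, to be left where it is; origin at its centre
- marker_b_mid (a point): Paint marker pen, 135 mm long (x), 14 mm thick, to be left where it is; origin at its centre
- bottle_mid (a point): Water bottle, 64 mm diameter, 190 mm tall, standing, to be left where it is; origin at its centre
- tape_mid (a point): Roll of tape, 90 mm diameter, 20 mm high, to be left where it is; origin at its centre
Mind the look-alikes: they are no part of the job. What is shaped like the part that bears holder_mid but pink is not meant.

How it is judged:
By the outcome, as a careful person would: the job done as asked, in the order asked, and still so for the second after the job is handed in, with the robot touching nothing.
It also fails if it takes over 64 s, if anything falls off the work surface, if the arm or the gripper's body presses on something with over 40 N, if the wrist force passes 120 N, or if a joint passes its speed limit or range.

## Working session

There is one attempt and no reset: what is moved stays moved. The work goes in short steps, Python scripts to look and compute and a tool call to move; the robot and the scene stay as the last step left them, time stands still between calls to the robot, and variables do not carry over. Pictures are saved under pics/ and viewed, at most 10 in all, crops included, and the job is handed in when it is done.

Besides the shell and the picture viewer there is one more tool, called after ">>>" in YAML: its name, and indented under it one key for each argument. carry_out: Moves the arm, as the interface text tells. Its arguments: {"type":"object","properties":{"steps":{"type":"string"},"squeeze":{"type":"number"}},"required":["steps"]}

```bash
mkdir -p pics; ls; python3 - <<'E'
from cell import arm, imaging
import cv2
print(arm.tcp_to_tips, arm.sense())
for n in("top","scene"):
    d=imaging.get_image(n); cv2.imwrite(f"pics/{n}0.png",d["image"][:,:,::-1])
    print(n,[d[k] for k in("fx","fy","cx","cy")],d["R"],d["t"])
E
```

```text
pics
0.014 {'time': 0.0, 'qpos': array([ 1.22580492e+00,  2.17767109e-01,  1.61495373e+00, -1.65181988e-05,
        1.31129600e+00, -1.12169343e-01]), 'qvel': array([ 0.000636  ,  0.0009385 ,  0.00035788,  0.00051508,  0.00030631,
       -0.0018024 ]), 'effort': array([-8.22012043e-04, -3.96852565e+01, -3.03850186e+01, -4.26932102e-04,
        9.84802813e-03,  1.51281057e-05]), 'position': array([0.14389724, 0.60739465, 0.24394997]), 'eef_rot': array([-3.13918191e+00, -2.55495160e-04,  2.90877454e+00]), 'contact_force': array([ 0.235465  , -0.30595799,  0.53100256]), 'ft_torque': array([ 0.00036194, -0.0280202 , -0.00875977]), 'grasp_force': 0.0, 'finger_gap': 0.08564598060062004}
top [516.1121564822922, 516.1121564822922, 316.25899523892684, 247.64619380679994] [[ 1.75177199e-02 -9.99844543e-01  2.00493216e-03]
 [-9.94987953e-01 -1.76300033e-02 -9.84284319e-02]
 [ 9.84484775e-02 -2.70641646e-04 -9.95142112e-01]] [0.03263695 0.56175284 1.20891138]
scene [527.8491904853267, 527.8491904853267, 317.1956358101184, 243.46115525260404] [[-0.08349289  0.99641029  0.01398118]
 [ 0.63471094  0.0639904  -0.77009561]
 [-0.76822585 -0.0554235  -0.63777526]] [-0.00622174 -0.29670691  1.6859111 ]
```

View pics/top0.png

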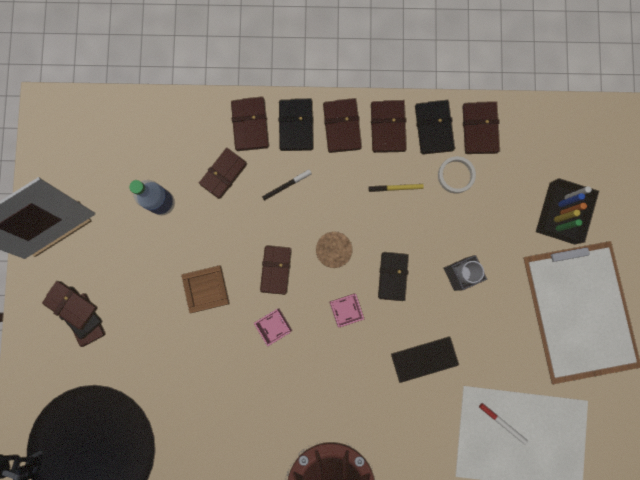

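View pics/scene0.png

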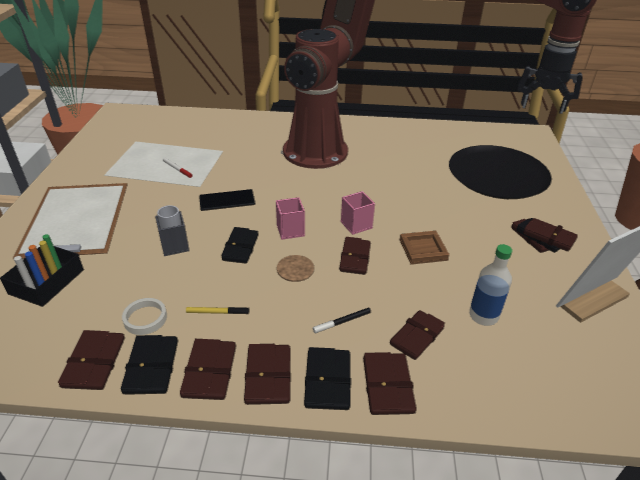

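The top picture shows the holder with tumbler at about (465,273), the dock at (206,289) and the coaster at (334,250). In the scene picture the holder is at (173,232), the dock at (424,247) and the coaster at (296,268).

```bash
cat > h.py <<'E'
import numpy as np, cv2
from cell import arm, imaging
def px2w(d,uv,z):
    r=d["R"].T@np.array([(uv[0]-d["cx"])/d["fx"],(uv[1]-d["cy"])/d["fy"],1]); o=-d["R"].T@d["t"]
    return o+r*(z-o[2])/r[2]
def w2px(d,X):
    c=d["R"]@np.array(X)+d["t"]; return d["fx"]*c[0]/c[2]+d["cx"],d["fy"]*c[1]/c[2]+d["cy"]
def togo(X,yaw=None):
    "shift along tool x,y,z and turn (normalised) from the measured pose to X, yaw (mod pi/2 grasp sym pi)"
    from scipy.spatial.transform import Rotation as R
    s=arm.sense(); M=R.from_euler("xyz",s["eef_rot"]).as_matrix()
    v=M.T@(np.array(X)-s["position"])/0.2
    return np.round(v,4),np.round(s["position"],4),np.round(s["eef_rot"],4)
E
python3 - <<'E'
from h import *
d=imaging.get_image("top"); im=d["image"][:,:,::-1]
def crop(x,y,s=6,w=32): return cv2.resize(im[y-w:y+w,x-w:x+w],None,fx=s,fy=s,interpolation=cv2.INTER_CUBIC)
cv2.imwrite("pics/c1.png",np.hstack([crop(466,273),crop(206,289)]))
print(px2w(d,(206,289),.02),px2w(d,(334,250),.006),px2w(d,(473,272),.107),px2w(d,(465,273),.08))
E
```

```text
[0.45783797 0.30436866 0.02      ] [ 0.55823765 -0.00081149  0.006     ] [ 0.50481653 -0.30827526  0.107     ] [ 0.50374399 -0.29819898  0.08      ]
```

View pics/c1.png

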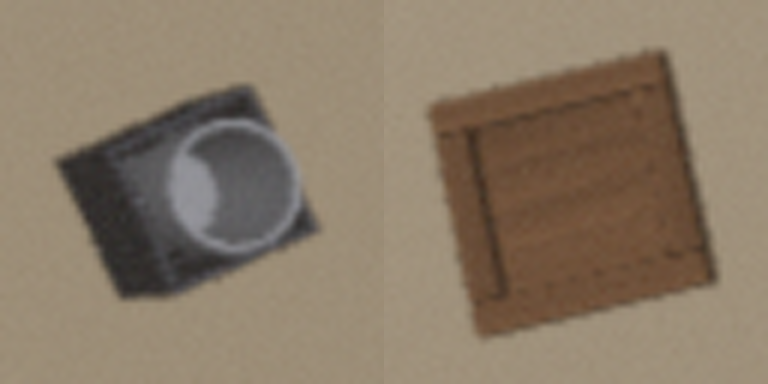

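The crop shows the tumbler rim centred at top pixel (473,272), the holder yawed about 25° and the dock about 13°. That's enough to set out.

>>> carry_out:
  steps: "-0.12 -0.17 0 0 1;-0.24 -0.34 0 0 1;-0.36 -0.51 0 0 1;-0.48 -0.68 0 0 1;-0.6 -0.85 0 0 1;-0.7 -1 0 0 1;-0.7 -1 0 0 1"
  squeeze: 60

```text
time: 0.73
position: [0.2352, 0.376, 0.2442]
eef_rot: [-3.137, 0.001, 2.904]
contact_force: [-1.1, 0.5, -0.4]
finger_gap: 0.0856
grasp_force: 0.0
```

>>> carry_out:
  steps: "-0.12 -0.17 0 0 1;-0.24 -0.34 0 0 1;-0.36 -0.51 0 0 1;-0.48 -0.68 0 0 1;-0.6 -0.85 0 0 1;-0.7 -1 0 0 1;-0.7 -1 0 0 1"

```text
time: 1.32
position: [0.3264, 0.1494, 0.2455]
eef_rot: [-3.139, 0.003, 2.9]
contact_force: [0.4, 0.7, 0.2]
finger_gap: 0.0854
grasp_force: 0.0
```

>>> carry_out:
  steps: "-0.12 -0.17 0 0 1;-0.24 -0.34 0 0 1;-0.36 -0.51 0 0 1;-0.48 -0.68 0 0 1;-0.6 -0.85 0 0 1;-0.7 -1 0 0 1;-0.7 -1 0 0 1"

```text
time: 1.9
position: [0.4167, -0.0771, 0.2458]
eef_rot: [-3.139, 0.003, 2.903]
contact_force: [0.2, 0.7, 0.0]
finger_gap: 0.0856
grasp_force: 0.0
```

>>> carry_out:
  steps: "-0.12 -0.17 0 0.07 1;-0.24 -0.34 0 0.14 1;-0.36 -0.51 0 0.21 1;-0.48 -0.68 0 0.28 1;-0.6 -0.85 0 0.35 1;-0.6 -0.85 0 0.42 1;-0.6 -0.85 0 0.5 1;-0.6 -0.85 0 0.57 1;-0.6 -0.85 0 0.57 1;-0.6 -0.85 0 0.57 1"

```text
time: 2.73
position: [0.4924, -0.2643, 0.2448]
eef_rot: [-3.142, -0.001, 2.017]
contact_force: [-0.9, -0.1, 1.1]
finger_gap: 0.0851
grasp_force: 0.0
```

```bash
python3 - <<'E'
from h import *
d=imaging.get_image("wrist"); np.savez("w1.npz",**d); cv2.imwrite("pics/w1.png",d["image"][:,:,::-1])
print(w2px(d,(.505,-.308,.107)))
E
```

```text
(np.float64(306.9185029318562), np.float64(285.87725656208397))
```

View pics/w1.png

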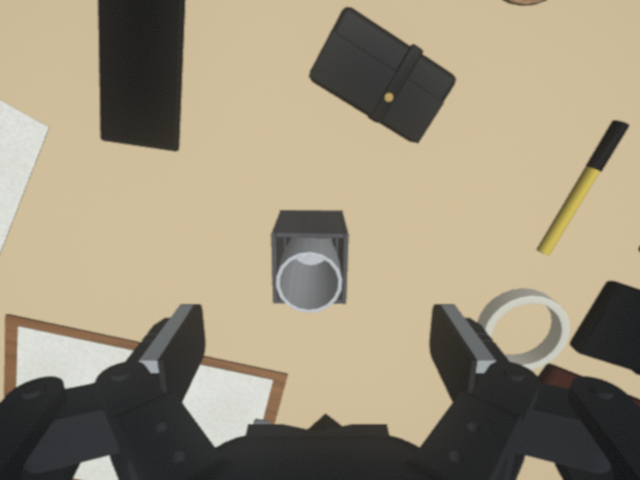

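The wrist picture shows the holder square to the jaws: mouth corners at about (271,235), (349,235), (348,303) and (273,303), and the tumbler rim circle centred at (309.5,281).

```bash
python3 - <<'E'
from h import *
d=dict(np.load("w1.npz"))
P=px2w(d,(309.5,281),.107); print(P)
c=[px2w(d,p,.08) for p in((271.5,235),(349,235),(348.5,303),(272.5,303))]
print(np.mean(c,0),[np.degrees(np.arctan2(*(c[j]-c[i])[1::-1])) for i,j in((0,1),(3,2),(0,3),(1,2))],[np.linalg.norm(c[i]-c[i-1]) for i in range(4)])
print(togo((*P[:2],.055)))
E
```

```text
[ 0.50505373 -0.30357462  0.107     ]
[ 0.50614982 -0.30543759  0.08      ] [np.float64(25.563238042644137), np.float64(25.57179105317529), np.float64(-65.62481535977861), np.float64(-63.45479265475035)] [np.float64(0.059582626368381957), np.float64(0.0613871803563578), np.float64(0.059569065658955186), np.float64(0.06364344497970875)]
(array([-0.2047, -0.0271,  0.9499]), array([ 0.4923, -0.2644,  0.245 ]), array([-3.1416e+00, -7.0000e-04,  2.0172e+00]))
```

>>> carry_out:
  steps: "-0.1 -0.014 0 0 1;-0.208 -0.027 0 0 1;-0.208 -0.027 0.15 0 1;-0.208 -0.027 0.3 0 1;-0.208 -0.027 0.45 0 1;-0.208 -0.027 0.6 0 1;-0.208 -0.027 0.7 0 1;-0.208 -0.027 0.8 0 1;-0.208 -0.027 0.88 0 1;-0.208 -0.027 0.95 0 1;-0.208 -0.027 0.95 0 1;-0.208 -0.027 0.95 0 0.9"

```text
time: 3.78
position: [0.5046, -0.3048, 0.0547]
eef_rot: [-3.141, -0.002, 2.015]
contact_force: [-0.9, 0.0, 0.2]
finger_gap: 0.0768
grasp_force: 0.0
```

>>> carry_out:
  steps: "0 0 0 0 0.8;0 0 0 0 0.7;0 0 0 0 0.6;0 0 0 0 0.5;0 0 0 0 0.5;0 0 0 0 0.5"

```text
time: 4.28
position: [0.506, -0.3065, 0.0572]
eef_rot: [3.14, 0.003, 2.014]
contact_force: [-0.9, 0.0, 5.8]
finger_gap: 0.0613
grasp_force: 67.9
```

>>> carry_out:
  steps: "0 0 -0.03 0 0.5;0 0 -0.08 0 0.5;0 0 -0.15 0 0.5;0 0 -0.25 0 0.5;0 0 -0.35 0 0.5;0 0 -0.45 0 0.5;0 0 -0.55 0 0.5;0 0 -0.65 0 0.5;0 0 -0.65 0 0.5;0 0 -0.65 0 0.5"

```text
time: 5.12
position: [0.5051, -0.3056, 0.1857]
eef_rot: [3.141, 0.001, 2.013]
contact_force: [0.1, 0.4, -8.1]
finger_gap: 0.0613
grasp_force: 67.4
```

```bash
python3 - <<'E'
from h import *
d=imaging.get_image("top")
# dock outline by colour, minAreaRect near the known place
im=d["image"][240:340,160:255]; hsv=cv2.cvtColor(im,cv2.COLOR_RGB2HSV)
m=((hsv[...,2]<150)).astype(np.uint8)
cs=max(cv2.findContours(m,0,1)[0],key=cv2.contourArea); r=cv2.minAreaRect(cs); b=cv2.boxPoints(r)+[160,240]
w=[px2w(d,p,.02) for p in b]
print(cv2.contourArea(cs),np.mean(w,0),[np.degrees(np.arctan2(*(w[i]-w[i-1])[1::-1])) for i in range(4)],[np.linalg.norm(w[i]-w[i-1]) for i in range(4)])
print(togo((*np.mean(w,0)[:2],.187)))
s=arm.sense(); print(s["contact_force"],s["finger_gap"],s["qpos"])
E
```

```text
1634.0 [0.45857634 0.30680793 0.02      ] [np.float64(15.210357376361118), np.float64(-76.10727940787858), np.float64(-165.23150334501273), np.float64(103.78416136850825)] [np.float64(0.09813664480685222), np.float64(0.10054597515013505), np.float64(0.09831125732528553), np.float64(0.09979214127998653)]
(array([ 2.8607,  1.1045, -0.0105]), array([ 0.504 , -0.3048,  0.1839]), array([-3.1406e+00, -2.0000e-03,  2.0134e+00]))
[-0.72708445 -0.02018395 -8.60922174] 0.06102715292120099 [-6.63074118e-01  2.01737696e-01  1.75181060e+00  7.90895962e-05
  1.19029902e+00 -1.10571423e+00]
```

>>> carry_out:
  steps: "0.07 0.02 0 0 0.5;0.2 0.07 0 0 0.5;0.35 0.12 0 0 0.5;0.5 0.18 0 0 0.5;0.65 0.23 0 0 0.5;0.78 0.28 0 0 0.5;0.86 0.305 0 0 0.5"

```text
time: 5.75
position: [0.4834, -0.1196, 0.1821]
eef_rot: [-3.138, -0.007, 2.015]
contact_force: [-0.6, -0.4, -7.1]
finger_gap: 0.0613
grasp_force: 67.3
```

>>> carry_out:
  steps: "0.1 0.03 0 0 0.5;0.23 0.08 0 0 0.5;0.37 0.13 0 0 0.5;0.51 0.18 0 0 0.5;0.65 0.23 0 0 0.5;0.78 0.28 0 0 0.5;0.86 0.305 0 0 0.5"

```text
time: 6.33
position: [0.4648, 0.0607, 0.1827]
eef_rot: [-3.138, -0.004, 2.015]
contact_force: [0.0, 0.8, -8.1]
finger_gap: 0.0611
grasp_force: 67.5
```

>>> carry_out:
  steps: "0.1 0.03 0 0 0.5;0.23 0.08 0 0 0.5;0.37 0.13 0 0 0.5;0.51 0.18 0 0 0.5;0.65 0.23 0 0 0.5;0.78 0.28 0 0 0.5;0.86 0.305 0 0 0.5"

```text
time: 6.92
position: [0.4465, 0.2415, 0.1828]
eef_rot: [-3.138, -0.002, 2.015]
contact_force: [0.9, -0.5, -7.9]
finger_gap: 0.061
grasp_force: 67.5
```

>>> carry_out:
  steps: "0.1 0.03 0 0.02 0.5;0.23 0.08 0 0.05 0.5;0.37 0.13 0 0.08 0.5;0.51 0.18 0 0.11 0.5;0.65 0.23 0 0.12 0.5;0.78 0.28 0 0.12 0.5;0.86 0.305 0 0.12 0.5;0.86 0.305 0 0.12 0.5;0.86 0.305 0 0.12 0.5;0.86 0.305 0 0.12 0.5"

```text
time: 7.75
position: [0.4295, 0.4193, 0.1835]
eef_rot: [-3.138, 0.002, 1.825]
contact_force: [-0.0, -0.1, -7.4]
finger_gap: 0.0609
grasp_force: 67.6
```

```bash
python3 - <<'E'
from h import *
d=imaging.get_image("wrist"); np.savez("w2.npz",**d,pose=arm.sense()["position"],rot=arm.sense()["eef_rot"]); cv2.imwrite("pics/w2.png",d["image"][:,:,::-1])
print(arm.sense()["position"],arm.sense()["eef_rot"],w2px(d,(.4585,.306,.02)))
E
```

```text
[0.4299008  0.41915105 0.18384657] [-3.13871489e+00  1.91345715e-03  1.82447361e+00] (np.float64(317.47992188619486), np.float64(348.8676802364637))
```

View pics/w2.png

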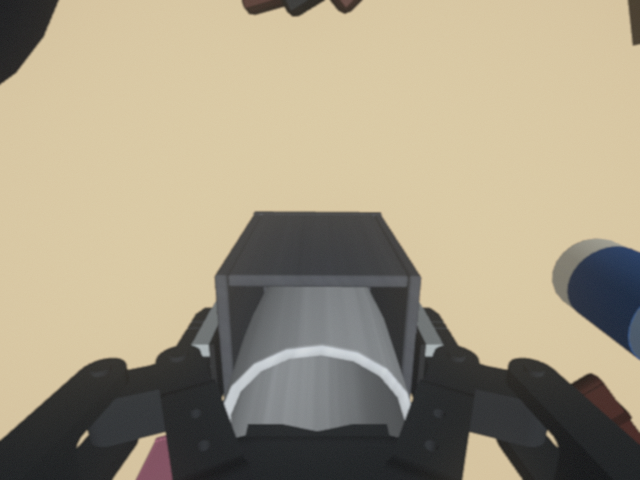

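The picture shows the held holder upright and square in the jaws: far top edge (217,278)–(420,277), far bottom edge (254,212)–(381,212). The dock is hidden behind it, because image up is tool +x, so I'll back off to the other side of the dock.

>>> carry_out:
  steps: "-0.1 0 0 0 0.5;-0.25 0 0 0 0.5;-0.4 0 0 0 0.5;-0.55 0 0 0 0.5;-0.7 0 0 0 0.5;-0.85 0 0 0 0.5;-0.95 0 0 0 0.5;-1 0 0 0 0.5;-1 0 0 0 0.5;-1 0 0 0 0.5"

```text
time: 8.63
position: [0.4809, 0.2264, 0.1853]
eef_rot: [-3.141, -0.001, 1.822]
contact_force: [0.2, 0.6, -7.6]
finger_gap: 0.0615
grasp_force: 67.4
```

```bash
python3 - <<'E'
from h import *
d=dict(np.load("w2.npz"))
dz=d["pose"][2]-.0572
p=[px2w(d,q,z) for q,z in(((217,277.5),.08+dz),((420,277.5),.08+dz),((254,212),dz),((381,212),dz))]
for a,b in((0,1),(2,3)):
    e=p[b]-p[a]; n=np.array([-e[1],e[0]])/np.linalg.norm(e); m=(p[a]+p[b])[:2]/2
    print("yaw",np.degrees(np.arctan2(e[1],e[0])),np.linalg.norm(e),m,"centre",m-.031*n-d["pose"][:2],m+.031*n-d["pose"][:2])
d=imaging.get_image("wrist"); np.savez("w3.npz",**d,pose=arm.sense()["position"],rot=arm.sense()["eef_rot"]); cv2.imwrite("pics/w3.png",d["image"][:,:,::-1])
E
```

```text
yaw 14.648795360233992 0.05955668338949006 [0.42195488 0.44993722] centre [-0.00010622  0.00079385] [-0.01578561  0.06077848]
yaw 14.601729529131694 0.06232643281906601 [0.42145411 0.44981172] centre [-0.00063163  0.00066192] [-0.01626174  0.06065942]
```

View pics/w3.png

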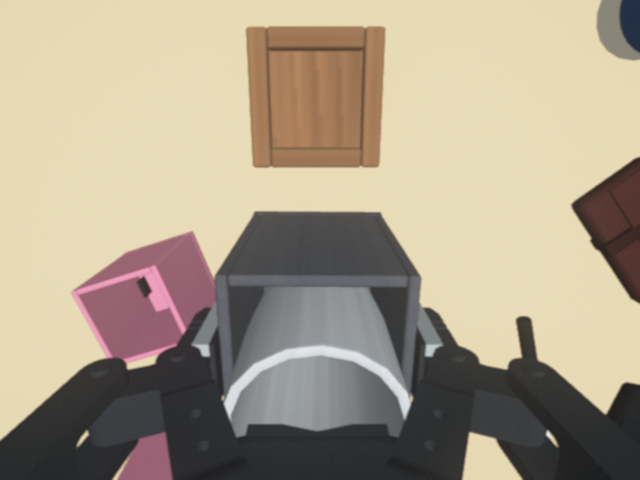

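The dock is now visible ahead: outer corners at about (247,28), (385,27), (380,166) and (254,166), and recess corners at (267,48), (364,48), (361,149) and (271,149). The pink look-alike's rim corner sits at about (73,292).

```bash
python3 - <<'E'
from h import *
d=dict(np.load("w3.npz"))
for q in(((247,28),(385,27),(380,166),(254,166)),((267.5,48),(364,48),(361,149),(271,149))):
    w=[px2w(d,p,.02) for p in q]
    print(np.mean(w,0),[np.degrees(np.arctan2(*(w[i]-w[i-1])[1::-1])) for i in range(4)],[np.linalg.norm(w[i]-w[i-1]) for i in range(4)])
    print(togo((*np.mean(w,0)[:2],.2)))
E
```

```text
[0.45849016 0.31114123 0.02      ] [np.float64(104.55966829104077), np.float64(14.73606509547054), np.float64(-74.95353089332824), np.float64(-165.61922729740266)] [np.float64(0.09320807965867954), np.float64(0.09395223823849498), np.float64(0.09379655229917652), np.float64(0.09474916673257941)]
(array([ 0.4345, -0.0026, -0.0731]), array([0.4807, 0.2271, 0.1853]), array([-3.1415e+00, -1.1000e-03,  1.8238e+00]))
[0.4580773  0.31093666 0.02      ] [np.float64(104.39830354602924), np.float64(14.365710700730647), np.float64(-75.44206742080092), np.float64(-165.62156060866747)] [np.float64(0.06828354018311936), np.float64(0.06663052154305185), np.float64(0.06826906860498365), np.float64(0.06682071572174159)]
(array([ 0.434 , -0.0049, -0.0731]), array([0.4807, 0.2271, 0.1853]), array([-3.1415e+00, -1.1000e-03,  1.8238e+00]))
```

>>> carry_out:
  steps: "0.08 0 0 0 0.5;0.18 0 0 0 0.5;0.28 0 0 0 0.5;0.37 -0.004 0 0 0.5;0.432 -0.004 0 0 0.5;0.432 -0.004 0.12 0 0.5;0.432 -0.004 0.24 0 0.5;0.432 -0.004 0.36 0 0.5;0.432 -0.004 0.44 0 0.5;0.432 -0.004 0.48 0 0.5;0.432 -0.004 0.48 0 0.5;0.432 -0.004 0.48 0 0.5"

```text
time: 9.68
position: [0.4585, 0.311, 0.0894]
eef_rot: [-3.141, 0.0, 1.826]
contact_force: [-0.5, 0.2, -6.9]
finger_gap: 0.061
grasp_force: 67.5
```

```bash
python3 - <<'E'
from h import *
print(togo((.4583,.3103,.0632)),arm.sense()["contact_force"])
d=imaging.get_image("scene"); u,v=map(int,w2px(d,(.458,.31,.05)));print(u,v)
cv2.imwrite("pics/s2.png",cv2.resize(d["image"][v-60:v+60,u-80:u+80,::-1],None,fx=5,fy=5,interpolation=cv2.INTER_CUBIC))
E
```

```text
(array([-0.0031, -0.0018,  0.1311]), array([0.4585, 0.311 , 0.0894]), array([-3.1415,  0.    ,  1.8256])) [-0.45789221  0.24027473 -6.90393229]
426 233
```

View pics/s2.png

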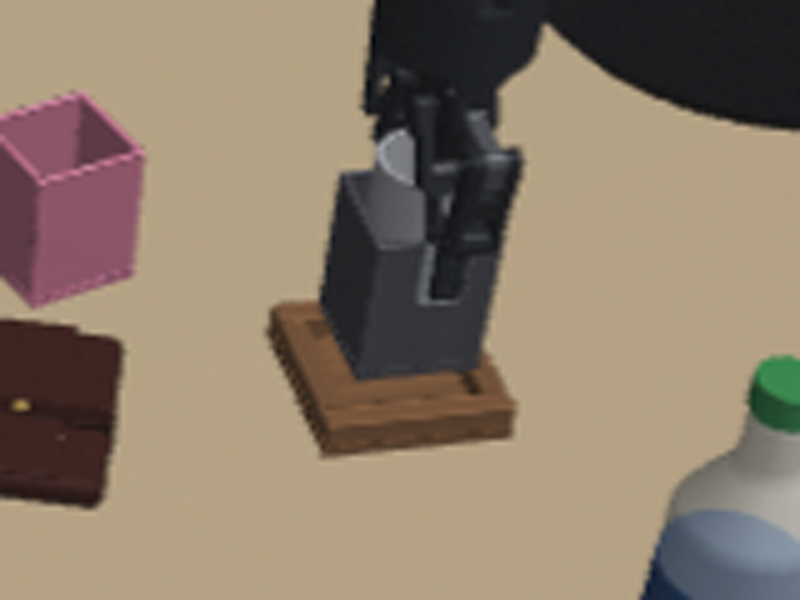

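The holder hovers just above the dock, square to the recess (dock corners in the crop at about (270,325), (325,450), (512,420)). Lowering slowly.

>>> carry_out:
  steps: "-0.003 0 0.02 0 0.5;-0.003 0 0.04 0 0.5;-0.003 0 0.055 0 0.5;-0.003 0 0.065 0 0.5;-0.003 0 0.075 0 0.5;-0.003 0 0.085 0 0.5;-0.003 0 0.095 0 0.5;-0.003 0 0.095 0 0.5"

```text
time: 10.4
position: [0.4583, 0.3097, 0.0697]
eef_rot: [-3.141, 0.0, 1.825]
contact_force: [-0.1, 0.2, -7.3]
finger_gap: 0.0612
grasp_force: 67.7
```

>>> carry_out:
  steps: "0 0 0.01 0 0.5;0 0 0.018 0 0.5;0 0 0.025 0 0.5;0 0 0.03 0 0.5;0 0 0.034 0 0.5;0 0 0.034 0 0.5"

```text
time: 10.9
position: [0.4587, 0.3099, 0.0635]
eef_rot: [-3.142, -0.0, 1.825]
contact_force: [0.1, 0.2, -7.4]
finger_gap: 0.0613
grasp_force: 67.8
```

>>> carry_out:
  steps: "0 0 0.005 0 0.5;0 0 0.008 0 0.5;0 0 0.012 0 0.5;0 0 0.015 0 0.5;0 0 0.015 0 0.5"

```text
time: 11.32
position: [0.4588, 0.3102, 0.0632]
eef_rot: [-3.141, 0.0, 1.825]
contact_force: [-6.6, -4.0, 10.2]
finger_gap: 0.0613
grasp_force: 70.0
```

>>> carry_out:
  steps: "0 0 -0.006 0 0.55;0 0 -0.006 0 0.75;0 0 -0.006 0 0.85;0 0 -0.006 0 1;0 0 -0.006 0 1;0 0 -0.006 0 1"

```text
time: 11.82
position: [0.4592, 0.3102, 0.062]
eef_rot: [3.14, -0.0, 1.825]
contact_force: [0.1, 0.5, 0.6]
finger_gap: 0.0856
grasp_force: 0.0
```

>>> carry_out:
  steps: "0 0 -0.05 0 1;0 0 -0.1 0 1;0 0 -0.2 0 1;0 0 -0.3 0 1;0 0 -0.4 -0.07 1;0 0 -0.4 -0.14 1;0 0 -0.4 -0.21 1;0 0 -0.4 -0.28 1;0 0 -0.4 -0.35 1;0 0 -0.4 -0.42 1;0 0 -0.4 -0.48 1;0 0 -0.4 -0.53 1"

```text
time: 12.82
position: [0.4592, 0.3102, 0.1432]
eef_rot: [3.14, 0.001, 2.662]
contact_force: [0.4, 0.2, -0.1]
finger_gap: 0.0851
grasp_force: 0.0
```

```bash
python3 - <<'E'
from h import *
d=imaging.get_image("wrist"); s=arm.sense(); print(s["qpos"],s["position"],s["eef_rot"],s["contact_force"])
np.savez("w4.npz",**d); cv2.imwrite("pics/w4.png",d["image"][:,:,::-1])
print(w2px(d,(.4588,.310,.113)))
E
```

```text
[ 4.67482023e-01  1.77463470e-01  1.86500430e+00 -2.20995124e-05
  1.09710159e+00 -6.25584252e-01] [0.45920345 0.31021382 0.14316136] [3.13996406e+00 1.20073918e-03 2.66387169e+00] [-0.49939193  0.45431674 -0.47436203]
(np.float64(314.1484632493851), np.float64(293.4788810171638))
```

View pics/w4.png

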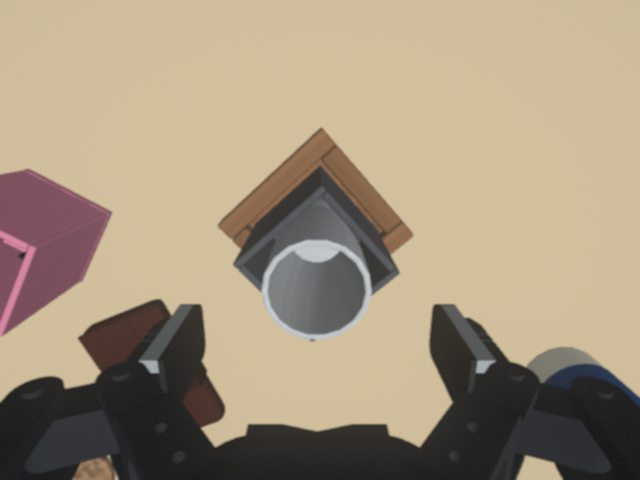

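The rim is centred at (317,289) against the predicted (314,293), and the holder sits square in the dock. A second view, turned 90°, will separate camera bias from the true offset.

>>> carry_out:
  steps: "0 0 0 0.07 1;0 0 0 0.14 1;0 0 0 0.21 1;0 0 0 0.28 1;0 0 0 0.35 1;0 0 0 0.42 1;0 0 0 0.49 1;0 0 0 0.56 1;0 0 0 0.63 1;0 0 0 0.7 1;0 0 0 0.77 1;0 0 0 0.84 1"

```text
time: 13.87
position: [0.4591, 0.3102, 0.1429]
eef_rot: [3.14, -0.001, 1.331]
contact_force: [0.0, 0.8, 1.1]
finger_gap: 0.0854
grasp_force: 0.0
```

>>> carry_out:
  steps: "0 0 0 0.07 1;0 0 0 0.14 1;0 0 0 0.16 1;0 0 0 0.16 1;0 0 0 0.16 1"

```text
time: 14.28
position: [0.459, 0.3101, 0.1426]
eef_rot: [3.141, -0.001, 1.087]
contact_force: [0.2, -0.3, -0.7]
finger_gap: 0.0852
grasp_force: 0.0
```

```bash
python3 - <<'E'
from h import *
d4=dict(np.load("w4.npz")); d5=imaging.get_image("wrist"); s=arm.sense(); print(s["qpos"][5],s["position"],s["eef_rot"])
np.savez("w5.npz",**d5)
A=[];B=[]
for d,y,T in((d4,2.6639,(.4592,.3102)),(d5,s["eef_rot"][2],s["position"][:2])):
    g=cv2.medianBlur(cv2.cvtColor(d["image"],cv2.COLOR_RGB2GRAY),3)
    c=cv2.HoughCircles(g,cv2.HOUGH_GRADIENT_ALT,1,20,param1=200,param2=.7,minRadius=44,maxRadius=62)
    print(c)
    q=[k for k in c[0] if abs(k[0]-317)<30 and abs(k[1]-289)<30]; q=max(q,key=lambda k:k[2]); P=px2w(d,q[:2],.113)[:2]; print(q,P)
    R=np.array([[np.cos(y),np.sin(y)],[np.sin(y),-np.cos(y)]])
    A.append(np.hstack([np.eye(2),R])); B.append(P)
print(np.linalg.solve(np.vstack(A),np.hstack(B)))
E
```

```text
0.951364794678557 [0.4589423  0.31008217 0.14241725] [ 3.14094696e+00 -9.07556402e-04  1.08690251e+00]
[[[316.       290.        49.659576]]]
[316.       290.        49.659576] [0.45766897 0.31152763]
[[[316.       288.        48.754868]]]
[316.       288.        48.754868] [0.45917283 0.31355163]
[ 0.45942664  0.31179235  0.00143922 -0.00104315]
```

>>> carry_out:
  steps: "0.006 -0.001 0.04 0 1;0.006 -0.001 0.08 0 1;0.006 -0.001 0.12 0 1;0.006 -0.001 0.16 0 1;0.006 -0.001 0.19 0 1;0.006 -0.001 0.205 0 1;0.006 -0.001 0.205 0 1;0.006 -0.001 0.205 0 0.8;0.006 -0.001 0.205 0 0.65;0.006 -0.001 0.205 0 0.45;0.006 -0.001 0.205 0 0.4;0.006 -0.001 0.205 0 0.4"

```text
time: 15.33
position: [0.4599, 0.3114, 0.1018]
eef_rot: [3.14, -0.002, 1.087]
contact_force: [0.9, -1.5, 2.9]
finger_gap: 0.0482
grasp_force: 61.9
```

>>> carry_out:
  steps: "0 0 0 0 0.4;0 0 0 0 0.4;0 0 0 0 0.4"

```text
time: 15.58
position: [0.4599, 0.3114, 0.1018]
eef_rot: [3.14, -0.002, 1.087]
contact_force: [0.2, -0.7, 6.8]
finger_gap: 0.0481
grasp_force: 62.1
```

>>> carry_out:
  steps: "0 0 0 -0.07 0.4;0 0 0 -0.14 0.4;0 0 -0.003 -0.21 0.4;0 0 -0.006 -0.28 0.4;0 0 -0.009 -0.35 0.4;0 0 -0.012 -0.42 0.4;0 0 -0.015 -0.49 0.4;0 0 -0.018 -0.56 0.4;0 0 -0.021 -0.63 0.4;0 0 -0.024 -0.7 0.4;0 0 -0.027 -0.77 0.4;0 0 -0.03 -0.84 0.4"

```text
time: 16.58
position: [0.4573, 0.3105, 0.1048]
eef_rot: [-3.139, -0.002, 2.411]
contact_force: [0.4, 0.3, -4.1]
finger_gap: 0.048
grasp_force: 62.3
```

>>> carry_out:
  steps: "0 0 -0.002 -0.07 0.4;0 0 -0.006 -0.14 0.4;0 0 -0.01 -0.21 0.4;0 0 -0.014 -0.28 0.4;0 0 -0.018 -0.35 0.4;0 0 -0.022 -0.42 0.4;0 0 -0.026 -0.49 0.4;0 0 -0.03 -0.56 0.4;0 0 -0.034 -0.63 0.4;0 0 -0.038 -0.7 0.4;0 0 -0.042 -0.77 0.4;0 0 -0.046 -0.84 0.4"

```text
time: 17.58
position: [0.4573, 0.3099, 0.1136]
eef_rot: [3.142, -0.005, -2.553]
contact_force: [0.4, -2.0, -3.3]
finger_gap: 0.0487
grasp_force: 62.4
```

>>> carry_out:
  steps: "0 0 -0.003 -0.07 0.4;0 0 -0.007 -0.14 0.4;0 0 -0.011 -0.21 0.4;0 0 -0.015 -0.28 0.4;0 0 -0.019 -0.35 0.4;0 0 -0.022 -0.42 0.4;0 0 -0.022 -0.38 0.4;0 0 -0.024 -0.31 0.4;0 0 -0.028 -0.24 0.4;0 0 -0.032 -0.17 0.4;0 0 -0.036 -0.1 0.4;0 0 -0.04 -0.03 0.4"

```text
time: 18.58
position: [0.4579, 0.3106, 0.1226]
eef_rot: [3.141, -0.002, -2.516]
contact_force: [0.6, 0.1, -1.7]
finger_gap: 0.048
grasp_force: 62.5
```

```bash
python3 - <<'E'
from h import *
s=arm.sense();print(s["qpos"][5],s["position"],s["contact_force"])
d=imaging.get_image("scene"); u,v=map(int,w2px(d,(.458,.31,.07)))
cv2.imwrite("pics/s3.png",cv2.resize(d["image"][v-60:v+60,u-80:u+80,::-1],None,fx=5,fy=5,interpolation=cv2.INTER_CUBIC))
E
```

```text
-1.7274022989841036 [0.45790877 0.31062137 0.12262185] [ 0.60171434  0.07774104 -1.74244774]
```

View pics/s3.png

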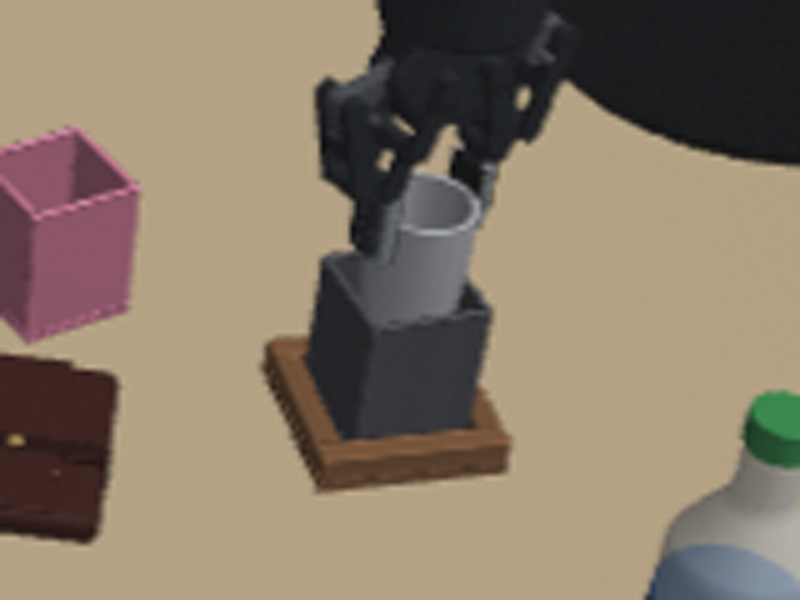

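The tumbler is well out and loose (the force is just its weight), and the holder stays seated in the dock with its base at crop (410,430). Lifting clear and carrying to the coaster.

>>> carry_out:
  steps: "0 0 -0.03 0 0.4;0 0 -0.08 0 0.4;0 0 -0.13 0 0.4;0 0 -0.18 0 0.4;0 0 -0.23 0 0.4;0 0 -0.28 0 0.4;0 0 -0.33 0 0.4;0 0 -0.38 0 0.4;0 0 -0.43 0 0.4;0 0 -0.48 0 0.4;0 0 -0.5 0 0.4;0 0 -0.5 0 0.4"

```text
time: 19.63
position: [0.4599, 0.3115, 0.2257]
eef_rot: [-3.141, 0.003, -2.51]
contact_force: [0.2, -0.2, -1.5]
finger_gap: 0.0486
grasp_force: 62.5
```

>>> carry_out:
  steps: "0.02 -0.05 0 0 0.4;0.05 -0.15 0 0 0.4;0.09 -0.28 0 0 0.4;0.13 -0.4 0 0 0.4;0.17 -0.53 0 0 0.4;0.21 -0.65 0 0 0.4;0.24 -0.73 0 0 0.4;0.248 -0.77 0 0 0.4"

```text
time: 20.3
position: [0.5096, 0.1545, 0.2227]
eef_rot: [-3.142, -0.003, -2.513]
contact_force: [-0.7, 1.3, -1.3]
finger_gap: 0.0486
grasp_force: 62.5
```

>>> carry_out:
  steps: "0.02 -0.05 0 0.05 0.4;0.05 -0.15 0 0.1 0.4;0.09 -0.28 0 0.15 0.4;0.13 -0.4 0 0.2 0.4;0.17 -0.53 0 0.25 0.4;0.21 -0.65 0 0.3 0.4;0.24 -0.73 0 0.35 0.4;0.248 -0.77 0 0.4 0.4;0.248 -0.77 0 0.4 0.4;0.248 -0.77 0 0.4 0.4;0.248 -0.77 0 0.4 0.4"

```text
time: 21.22
position: [0.5601, 0.0046, 0.2233]
eef_rot: [3.141, -0.001, -3.137]
contact_force: [-0.7, 0.4, -1.7]
finger_gap: 0.0485
grasp_force: 62.5
```

```bash
python3 - <<'E'
from h import *
print(togo((.558,.0025,.0968)),arm.sense()["contact_force"],arm.sense()["finger_gap"])
E
```

```text
(array([ 0.0095, -0.0107,  0.6325]), array([0.5601, 0.0046, 0.2233]), array([ 3.1409e+00, -1.4000e-03, -3.1366e+00])) [-0.65993774  0.38995163 -1.71200933] 0.04852072930078824
```

>>> carry_out:
  steps: "0.009 -0.01 0.06 0 0.4;0.009 -0.01 0.14 0 0.4;0.009 -0.01 0.22 0 0.4;0.009 -0.01 0.3 0 0.4;0.009 -0.01 0.38 0 0.4;0.009 -0.01 0.44 0 0.4;0.009 -0.01 0.49 0 0.4;0.009 -0.01 0.53 0 0.4;0.009 -0.01 0.555 0 0.4;0.009 -0.01 0.575 0 0.4;0.009 -0.01 0.59 0 0.4;0.009 -0.01 0.59 0 0.4"

```text
time: 22.22
position: [0.5589, 0.0019, 0.1057]
eef_rot: [3.142, -0.0, -3.139]
contact_force: [-0.0, 0.3, -1.9]
finger_gap: 0.0485
grasp_force: 62.5
```

```bash
python3 - <<'E'
from h import *
print(togo((.558,.0025,.0968)),arm.sense()["contact_force"])
d=imaging.get_image("scene"); u,v=map(int,w2px(d,(.5,.15,.05)))
cv2.imwrite("pics/s4.png",cv2.resize(d["image"][v-75:v+75,u-100:u+100,::-1],None,fx=4,fy=4,interpolation=cv2.INTER_CUBIC))
E
```

```text
(array([0.0044, 0.0032, 0.0446]), array([0.5589, 0.0019, 0.1057]), array([ 3.1416e+00, -1.0000e-04, -3.1387e+00])) [-0.02887571  0.30913859 -1.91637881]
```

View pics/s4.png

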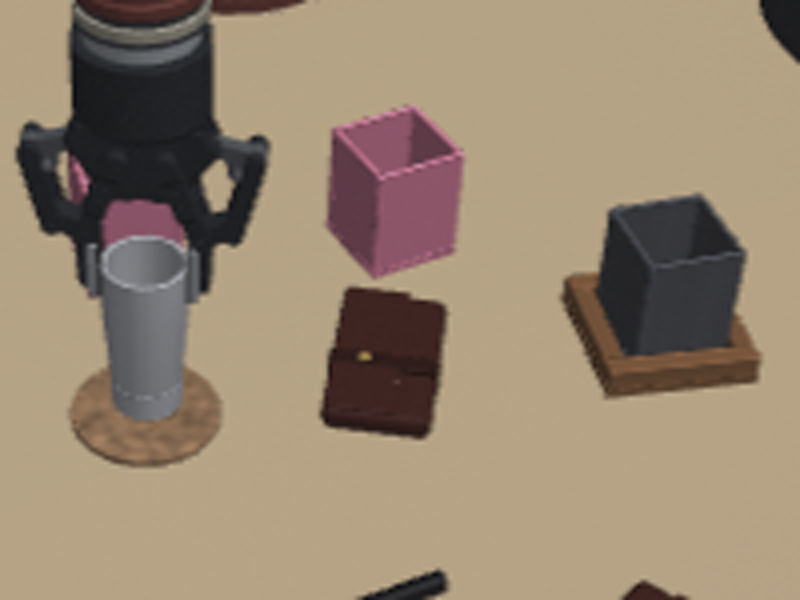

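The tumbler hangs upright just over the coaster (crop (147,410), coaster centre (146,412)); the holder stands in the dock. Lowering gently.

>>> carry_out:
  steps: "0 0 0.01 0 0.4;0 0 0.018 0 0.4;0 0 0.024 0 0.4;0 0 0.03 0 0.4;0 0 0.034 0 0.4;0 0 0.038 0 0.4;0 0 0.038 0 0.4"

```text
time: 22.85
position: [0.5587, 0.0019, 0.0981]
eef_rot: [3.142, -0.0, -3.139]
contact_force: [-0.5, 0.2, -1.9]
finger_gap: 0.0481
grasp_force: 62.5
```

>>> carry_out:
  steps: "0 0 0.003 0 0.4;0 0 0.005 0 0.4;0 0 0.007 0 0.4;0 0 0.009 0 0.4;0 0 0.009 0 0.4"

```text
time: 23.27
position: [0.5591, 0.0019, 0.0969]
eef_rot: [-3.142, 0.0, -3.139]
contact_force: [-0.4, 0.3, -0.1]
finger_gap: 0.0481
grasp_force: 62.7
```

>>> carry_out:
  steps: "0 0 0.002 0 0.4;0 0 0.002 0 0.4;0 0 0.002 0 0.6;0 0 0.002 0 0.7;0 0 0.002 0 0.85;0 0 0.002 0 1;0 0 0.002 0 1;0 0 0.002 0 1"

```text
time: 23.93
position: [0.5588, 0.0019, 0.096]
eef_rot: [3.142, -0.0, -3.139]
contact_force: [0.0, 1.4, -0.2]
finger_gap: 0.0855
grasp_force: 0.0
```

>>> carry_out:
  steps: "0 0 -0.03 0 1;0 0 -0.08 0 1;0 0 -0.15 0 1;0 0 -0.25 0 1;0 0 -0.35 0 1;0 0 -0.45 0 1;0 0 -0.55 0 1;0 0 -0.6 0 1;0 0 -0.6 0 1;0 0 -0.6 0 1;0 0 -0.6 0 1"

```text
time: 24.85
position: [0.558, 0.002, 0.2149]
eef_rot: [3.141, -0.002, -3.139]
contact_force: [0.4, -0.6, -0.8]
finger_gap: 0.0856
grasp_force: 0.0
```

```bash
python3 - <<'E'
from h import *
d=imaging.get_image("wrist"); s=arm.sense(); print(s["position"],s["contact_force"])
g=cv2.medianBlur(cv2.cvtColor(d["image"],cv2.COLOR_RGB2GRAY),3)
print(cv2.HoughCircles(g,cv2.HOUGH_GRADIENT_ALT,1,20,param1=200,param2=.7,minRadius=20,maxRadius=62),w2px(d,(.559,.002,.108)))
print(arm.finish_job())
E
```

```text
[0.55775004 0.00199683 0.21442724] [-0.76337333 -0.13445336  0.31519559]
[[[317.       242.        34.76431 ]
  [316.       207.        50.734245]
  [415.       399.        33.247757]
  [220.       392.        34.55002 ]
  [316.       207.        23.622015]]] (np.float64(315.0348115392188), np.float64(242.14069193992444))
the job is handed in; nothing more can be done
None
```

The holder is seated upright in the dock, and the tumbler was twisted out and set upright on the coaster. I handed the job in at about 25 s of the 64 s allowed, with the gripper clear and no verdict returned.

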